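# Draw the long spoon out of the half-covered pan

## Robot

A 6-joint arm with a two-finger parallel gripper is mounted at the origin on the work surface; the furniture and walls round the work are solid. World frame = base frame: x ahead of the robot, y to its left, z up, the work surface at z = 0. Lengths are in m, angles in degrees, forces in N, time in s.
With the tool pointing down it reaches from about 0.4 to 0.825 m from the base axis. Payload 7 kg.
Tool frame: the origin (TCP) lies midway between the tips of the shut fingers; the grasp point (between the pads) lies 19 mm behind it (r.grip_point_offset is the z of the grasp point in the tool frame, in m); z points along the fingers, y is the line along which they close (so a half turn about z gives the same grasp; the last joint's range is limited). The gripper opens to 88 mm and grips with 3 to 60 N. Pads are 19 mm wide; open, the fingers measure 130 mm over their backs; the gripper's body (78 mm by 193 mm) begins 47 mm behind the grasp point.
Start: joints at [84.288, 20.546, 0.682, 0, -70.136, -16.507], TCP at [0.255, 0.625, 0.227] pointing down, gripper open.
Joint ranges: [-176.03, 176.03], [-82.01, 121.73], [-58.28, 71.71], [-173.87, 95.51], [-174.79, -0.11], [-173.66, 173.66]. Speed limits (degrees/s): [136.94, 136.94, 172.46, 180, 180, 180].

## Interface

Orientations are given as [roll, pitch, yaw] about the fixed x, y, z axes, in that order (R = Rz(yaw) Ry(pitch) Rx(roll)).
In Python, from plant import r, viewer, recognise, outline_of, pinpoint gives the robot as it stands.
- The arm moves only by the tool move_arm, never from a script. Its argument "targets" is a list of rows, each a list of 2 entries, a list of its own where there are three numbers: the shift along the tool's x, y, z in cm, then the turn, a rotation vector about the tool's x, y, z in rad. A call has 1 to 5 rows; each row is the pose to reach, as a shift and turn from the pose commanded when the call began, along the tool's axes at that moment; what a row does not reach only later rows make up. A row lasts 1/8 s, in which the tool goes at most 62.5 mm and 10.7 degrees, less where a joint would pass 70% of its speed; a pose out of reach is approached as far as the arm can. A call with a gripper value outside its range is refused whole. "jaw" is the finger opening in cm, from 0 to 8.76, set as the call begins (left out, the last holds). The fingers move at their own pace and stop on an object; "squeeze" is the grip in N (left out, the last holds). Time passes only in rows, so rows that repeat a pose let the fingers close. It gives the time, the measured TCP pose, the force, the opening and the grip force at its end, in the units of the state.
- r.get_state(): the state, without advancing time (a new reading comes with each control period).
- viewer.capture(name): name is "scene" or "top" or "wrist"; returns a dict with "image" (480x640x3 uint8, blue, green, red), "intrinsics" (3x3 intrinsics, pixels), "camera_from_world" (4x4, takes a point from world to camera coordinates). Camera axes: x right, y up, looking along -z (the intrinsics and any distortion apply to the point x, -y, -z); pixel columns grow to the right and rows downward; lengths in m; the calibration is good to about 2 mm. The wrist camera is an equidistant fisheye: a pixel r from the principal point sees the ray r / f radians off the axis. A picture is of the moment at which its call begins. There is no depth.
- r.close_job(): hands the job in; it is judged then, once.
Trained networks look in the newest picture that a camera, given by its name, has taken for a name from the list of things; names that differ only in an ending like _2 or _b are one class to them, and where a whole thing is asked for, a point or a joint stands for the part that bears it (a point fixed in the world has none). Each returns a list of dicts, best first, with "score" (0 to 1); they miss things now and then, are a little off and sometimes report something else, mostly with a low value. They report only what shows in the picture. A call takes as long as a camera call.
- recognise(label, camera): "box" ([left, top, right, bottom] in pixels, round what is visible of it).
- outline_of(label, camera): "mask" (480x640 bool, what is visible of it) and "box" ([left, top, right, bottom] in pixels, round what is visible of it).
- pinpoint(label, camera): "location" ([row, column] in pixels: a listed point, or the origin of a listed thing).
The state is a dict: "time_s": time; "joints": joint angles; "qd": joint speeds; "joint_torque": joint torques, N m; "tcp_pos": TCP position; "eef_rot": TCP orientation; "contact_force": force on the tool from outside, world axes, zero at the start; "moment": the same for the moment, N m; "gripper_width": finger opening in m; "gripper_force": force on a finger pad.
Only numpy, scipy, OpenCV 4.12 (cv2) and the standard library are available. Lean on these libraries where they do the work, as an engineer would, in place of code of your own. Each camera call takes 0.05 s, during which the arm holds its last target. There are 200 camera calls.

## Task

The long serving spoon was left lying in the covered steel pan: slide the pan's cover right back as far as it goes, then bring the spoon out through the opening; it is longer than the opening, so it has to come out tilted, handle end first. Finish holding the spoon motionless in the air over the pan or close beside it, every part of it at least 5 cm above the top of the pan's rim, ready for me to take, and leave the cover open. Do not lever the spoon hard against the pan, and leave the foam tray of roe and the open tub of roe where they are.

Things in the scene. Friction and masses are not known exactly. Their poses are not given: they have to be found in the camera images.
- pan: Stainless steel pan, fixed, 325 mm long (its y axis), 176 mm wide (x). Origin: centre of its underside on the bench, z up. Inner floor 6 mm above the bench, 300 x 150 mm. Rim flange top 64 mm up. Over y < 0 a thin fixed cover (underside 62 mm up, edge at y = 0); over y > 0 the opening, shut by the sliding cover.
- opening (a point): Centre of the pan's opening (150 x 150 mm) at rim height, 64 mm above the bench; axes as the pan's. On both long sides low rails for the cover stand on the rim, top 76.5 mm above the bench, 154 mm clear between their lips; the short end at the pan's y = +150 mm has only the flat flange, out to y = 162 mm.
- cover (a joint): Sliding steel cover of the pan, 159 x 162 mm, 2 mm sheet, top face 70.5 mm above the bench. Value in m: 0 = opening shut, 0.152 = right back on top of the fixed cover, opening clear. Growing values move it along the pan's -y axis. It stays where it is left; sliding it takes about 2 N.
- cover_handle (a point): Middle of the sliding cover's grip bar: round steel bar 10 mm thick, 80 mm long along the pan's x axis, bent down to the cover at both ends. Its axis is 94.5 mm above the bench, 24 mm above the cover's top face. It sits in the middle of the cover and moves with it.
- spoon: Long rigid serving spoon, 258 mm, 0.12 kg. Origin: middle, at the underside; x axis from handle to bowl, z up as it lies. Black handle x -129 to -11 mm, 20 mm wide (y), 16 mm high; thin steel neck; round bowl 60 mm across, 18 mm high, centre x = 99 mm. Balances near x = 8 mm. Lies flat on the pan's floor, handle end under the opening (towards the pan's +y), bowl under the fixed cover.
- spoon_end (a point): Handle end of the spoon, 8 mm above its underside (x = -129 mm in the spoon's frame).
- spoon_tip (a point): Far edge of the spoon's bowl, 10 mm above its underside (x = 129 mm in the spoon's frame).
- tub_roe: Bystander: open white deli tub with orange roe, 100 mm wide, 55 mm high, loose on the bench to the left of the pan, far side. Origin: centre of its underside.
- foam_tray: Bystander: white foam tray heaped with orange roe, 215 x 118 x 62 mm, loose on the bench left of the pan. Origin: centre of its underside, long side along its x axis.

How it is judged (in metres and radians):
On the way:
1. the cover is slid right back (at least 145 of 152 mm) while the spoon still lies in the pan (value of joint cover above 0.145 m and height (world z) of spoon_end below 0.06 m), for 0.2 s.
At the end, for the whole second after the job is handed in: The spoon is held still (under 30 mm/s) between the fingers, both its ends more than 120 mm above the bench, not touching the pan, its middle within 250 mm (level distance) of the centre of the opening; the cover is still open by at least 140 of 152 mm (value of joint cover above 0.14 m and height (world z) of each of spoon_end, spoon_tip above 0.12 m and contact force between spoon and the fingers above 1 N and contact force between spoon and pan below 0.05 N and linear speed of spoon below 0.03 m/s and horizontal distance between spoon and opening below 0.25 m); the arm keeps its last pose, push and grip.
It fails at once if the spoon is levered against the pan or its covers with more than 30 N (contact force between spoon and pan above 30 N).
It fails at once if the foam tray or the tub of roe is shifted by more than 30 mm (distance of any of tub_roe, foam_tray from where it was at the start of the episode above 0.03 m).
It also fails if it takes over 51 s, if anything falls off the work surface, if the arm or the gripper's body presses on something with over 40 N, if the wrist force passes 120 N, or if a joint passes its speed limit or range.

## Working session

There is one attempt and no reset: what is moved stays moved. The work goes in short steps, Python scripts to look and compute and a tool call to move; the robot and the scene stay as the last step left them, time stands still between calls to the robot, and variables do not carry over. Pictures are saved under pics/ and viewed, at most 10 in all, crops included, and the job is handed in when it is done.

Besides the shell and the picture viewer there is one more tool, called after "Request:" by a JSON object that holds its "api" and its "payload". move_arm: Moves the arm, as the interface text tells. Its arguments: {"type":"object","properties":{"targets":{"type":"array","items":{"type":"array"}},"jaw":{"type":"number"},"squeeze":{"type":"number"}},"required":["targets"]}

```bash
mkdir -p pics; cat > h.py <<'E'
import numpy as np, cv2
from plant import r, viewer, recognise, outline_of, pinpoint
from scipy.spatial.transform import Rotation as R
def ray(c,row,col,fish=False):
    K=np.array(c["intrinsics"]);T=np.array(c["camera_from_world"])
    x=(col-K[0,2])/K[0,0];y=(row-K[1,2])/K[1,1]
    if fish:
        th=np.hypot(x,y);s=np.sin(th)/max(th,1e-9);d=np.array([x*s,-y*s,-np.cos(th)])
    else: d=np.array([x,-y,-1.])
    return -T[:3,:3].T@T[:3,3],T[:3,:3].T@d
def atz(c,p,z,fish=False):
    o,d=ray(c,p[0],p[1],fish);return o+d*(z-o[2])/d[2]
E
python3 - <<'E'
from h import *
s=r.get_state();print({k:np.round(v,3) for k,v in s.items()})
for cam in ["scene","top"]:
    c=viewer.capture(cam);cv2.imwrite(f"pics/{cam}0.png",c["image"])
    o,_=ray(c,240,320);print(cam,o)
    for l,z in [("pan",0),("opening",.064),("cover_handle",.0945),("spoon_end",.014),("tub_roe",0),("foam_tray",0)]:
        for q in pinpoint(l,cam)[:2]: print(l,np.round(q["score"],2),np.round(q["location"]),atz(c,q["location"],z).round(4))
E
```

```text
{'time_s': np.float64(0.0), 'joints': array([ 8.4289e+01,  2.0590e+01,  6.3400e-01, -2.0000e-02, -7.0137e+01,
       -1.6509e+01]), 'qd': array([-0.103, -0.062,  0.014,  0.036, -0.05 ,  0.082]), 'joint_torque': array([-0.0000e+00, -5.8273e+01,  2.9304e+01,  6.9970e+00,  7.0000e-03,
       -0.0000e+00]), 'tcp_pos': array([0.255, 0.624, 0.226]), 'eef_rot': array([ 1.79905e+02, -9.00000e-03, -2.22260e+01]), 'contact_force': array([-0.175,  0.319,  0.07 ]), 'moment': array([-0.037,  0.01 , -0.009]), 'gripper_force': np.float64(0.0), 'gripper_width': np.float64(0.088)}
scene [ 0.11699785 -0.56859528  0.67784582]
pan 0.8 [337. 348.] [0.492  0.0426 0.    ]
cover_handle 0.87 [280. 328.] [0.4812 0.0933 0.0945]
tub_roe 0.58 [220. 302.] [0.5998 0.4293 0.    ]
foam_tray 0.96 [238. 219.] [0.4052 0.4532 0.    ]
top [0.3287501  0.19418159 0.99314161]
pan 0.58 [258. 395.] [0.4923 0.036  0.    ]
pan 0.22 [262. 376.] [0.4816 0.0809 0.    ]
opening 0.67 [264. 362.] [0.468 0.118 0.064]
cover_handle 0.84 [258. 372.] [0.477  0.0987 0.0945]
cover_handle 0.22 [209. 226.] [0.5752 0.4087 0.0945]
spoon_end 0.74 [258. 393.] [0.4905 0.0435 0.014 ]
tub_roe 0.57 [211. 223.] [0.5956 0.4394 0.    ]
foam_tray 0.75 [287. 208.] [0.4172 0.4616 0.    ]
```

View pics/scene0.png

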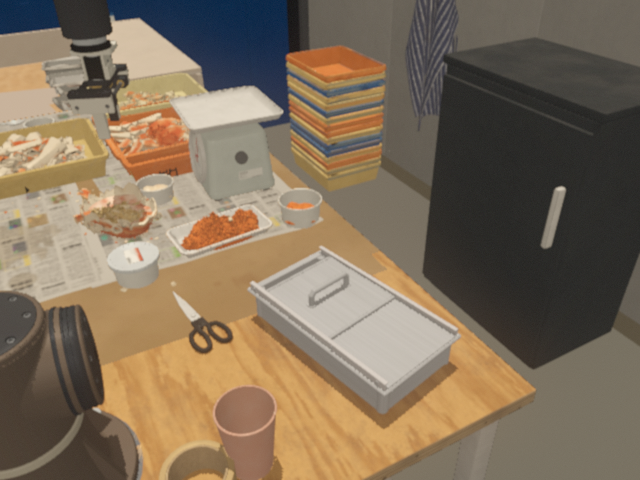

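View pics/top0.png

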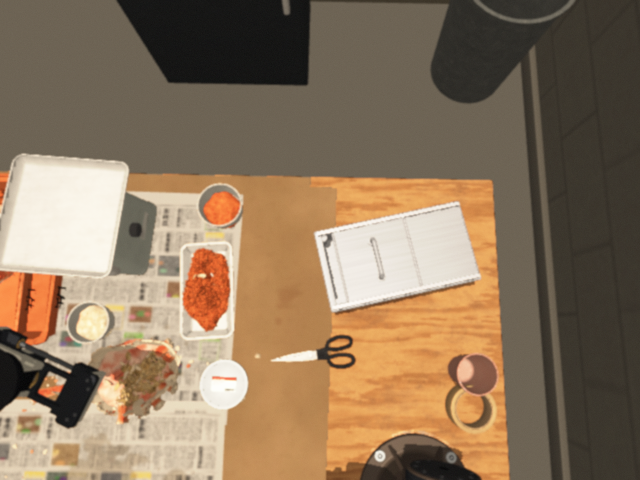

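The scene view shows the pan at about (350,330) with its grip bar at (328,288). The top view has the pan rim corners near (316,232), (460,204), (478,281) and (333,310), so +y points left at a yaw of about 11°. The tub is at (220,207) and the tray at (207,290).

```bash
cat >> h.py <<'E'
def goto(P,Rw,n=None):
    """print shift cm / rotvec for tool from present pose to world P, Rw"""
    s=r.get_state();p=np.array(s["tcp_pos"]);R0=R.from_euler("xyz",s["eef_rot"],degrees=True)
    d=R0.inv().apply(np.array(P)-p)*100; w=(R0.inv()*Rw).as_rotvec()
    print("shift",d.round(2),"rot",w.round(3),"rows",max(np.linalg.norm(d)/6.25,np.degrees(np.linalg.norm(w))/10.7).round(1))
E
python3 - <<'E'
from h import *
for cam in ["top","scene"]:
    c=viewer.capture(cam)
    m=outline_of("pan",cam)[0]["mask"].astype(np.uint8)
    if cam=="top":
        pts=np.array([atz(c,(v,u),.07)[:2] for v,u in np.argwhere(m)],np.float32)
        rc=cv2.minAreaRect(pts);print(rc);print(cv2.boxPoints(rc).round(4))
    mh=outline_of("cover_handle",cam)[0]["mask"]
    print(mh.sum(),outline_of("cover_handle",cam)[0]["box"])
    h=np.array([atz(c,(v,u),.0945)[:2] for v,u in np.argwhere(mh)],np.float32);print(cam,cv2.minAreaRect(h),h.mean(0))
E
```

```text
((0.4872894287109375, 0.044212475419044495), (0.17911721765995026, 0.3276014029979706), 13.561914443969727)
[[ 0.3618  0.1824]
 [ 0.4386 -0.136 ]
 [ 0.6128 -0.094 ]
 [ 0.5359  0.2244]]
5461 [329.1, 219.8, 424.1, 303.8]
top ((0.4751514196395874, 0.09083425998687744), (0.1513037234544754, 0.16198022663593292), 13.160367012023926) [0.47356004 0.09084939]
5476 [266.9, 255.2, 394.1, 339.3]
scene ((0.4687335789203644, 0.06325752288103104), (0.14731250703334808, 0.1606997549533844), 13.580195426940918) [0.46620578 0.05811274]
```

```bash
python3 - <<'E'
from h import *
goto([.479,.096,.20],R.from_euler("xyz",[180,0,13.4],degrees=True))
E
```

```text
shift [40.71 40.49  2.66] rot [-0.    -0.    -0.622] rows 9.2
```

Request:
{"api": "move_arm", "payload": {"targets": [[[40.7, 40.5, 2.7], [0, 0, -0.62]], [[40.7, 40.5, 2.7], [0, 0, -0.62]], [[40.7, 40.5, 2.7], [0, 0, -0.62]], [[40.7, 40.5, 2.7], [0, 0, -0.62]], [[40.7, 40.5, 2.7], [0, 0, -0.62]]], "jaw": 6}}

```text
time_s: 1.72
tcp_pos: [0.3773, 0.3356, 0.2121]
eef_rot: [-180.0, -0.0, 13.4]
contact_force: [1.2, 1.1, 0.7]
gripper_width: 0.0602
gripper_force: 0.0
```

```bash
python3 - <<'E'
from h import *
goto([.479,.096,.20],R.from_euler("xyz",[180,0,13.4],degrees=True))
E
```

```text
shift [ 4.35 25.66  1.2 ] rot [-0.001 -0.001 -0.   ] rows 4.2
```

Request:
{"api": "move_arm", "payload": {"targets": [[[4.3, 25.2, 1.2], [0, 0, 0]], [[4.3, 25.2, 1.2], [0, 0, 0]], [[4.3, 25.2, 1.2], [0, 0, 0]], [[4.3, 25.2, 1.2], [0, 0, 0]], [[4.3, 25.2, 1.2], [0, 0, 0]]]}}

```text
time_s: 2.35
tcp_pos: [0.4773, 0.0986, 0.1998]
eef_rot: [180.0, 0.0, 13.0]
contact_force: [-0.9, 0.7, 0.3]
gripper_width: 0.0602
gripper_force: 0.0
```

```bash
python3 - <<'E'
from h import *
goto([.479,.096,.20],R.from_euler("xyz",[180,0,13.4],degrees=True))
c=viewer.capture("wrist");cv2.imwrite("pics/w1.png",c["image"])
for q in pinpoint("cover_handle","wrist")[:2]: print(q["score"],q["location"],atz(c,q["location"],.0945,True))
for q in pinpoint("opening","wrist")[:2]: print(q["score"],q["location"],atz(c,q["location"],.064,True))
c=viewer.capture("scene")
for q in pinpoint("cover_handle","scene")[:2]: print(q["score"],q["location"],atz(c,q["location"],.0945))
E
```

```text
shift [ 0.11  0.29 -0.02] rot [ 0.     0.    -0.007] rows 0.0
0.64 [230.7, 339.9] [0.48004706 0.0876926  0.0945    ]
0.71 [224.4, 304.5] [0.47063936 0.11387456 0.064     ]
0.84 [283.0, 329.6] [0.47962872 0.08564259 0.0945    ]
```

View pics/w1.png

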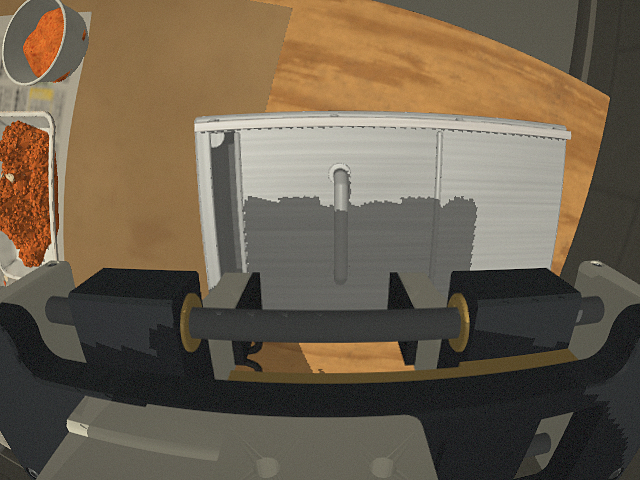

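Request:
{"api": "move_arm", "payload": {"targets": [[[0, 1.1, 5], [0, 0, 0]], [[0, 1.1, 9], [0, 0, 0]], [[0, 1.1, 12.1], [0, 0, 0]], [[0, 1.1, 12.1], [0, 0, 0]], [[0, 1.1, 12.1], [0, 0, 0]]]}}

```text
time_s: 3.22
tcp_pos: [0.4799, 0.0925, 0.08]
eef_rot: [-180.0, -0.1, 13.4]
contact_force: [0.4, 0.3, 0.2]
gripper_width: 0.0601
gripper_force: 0.0
```

Request:
{"api": "move_arm", "payload": {"targets": [[[0, 0, 0], [0, 0, 0]], [[0, 0, 0], [0, 0, 0]], [[0, 0, 0], [0, 0, 0]], [[0, 0, 0], [0, 0, 0]]], "jaw": 0.5, "squeeze": 10}}

```text
time_s: 3.72
tcp_pos: [0.4793, 0.0912, 0.0791]
eef_rot: [-180.0, -0.0, 13.3]
contact_force: [-0.2, -0.4, -0.2]
gripper_width: 0.0257
gripper_force: 0.0
```

Request:
{"api": "move_arm", "payload": {"targets": [[[0, 0, 0], [0, 0, 0]], [[0, 0, 0], [0, 0, 0]], [[0, 0, 0], [0, 0, 0]]]}}

```text
time_s: 4.1
tcp_pos: [0.4792, 0.0911, 0.0789]
eef_rot: [180.0, 0.0, 13.3]
contact_force: [-0.3, -1.9, 2.3]
gripper_width: 0.0093
gripper_force: 10.0
```

Request:
{"api": "move_arm", "payload": {"targets": [[[0, 2.5, 0], [0, 0, 0]], [[0, 5, 0], [0, 0, 0]], [[0, 7.5, 0], [0, 0, 0]], [[0, 10, 0], [0, 0, 0]], [[0, 11, 0], [0, 0, 0]]]}}

```text
time_s: 4.72
tcp_pos: [0.5052, -0.0162, 0.079]
eef_rot: [-180.0, -0.1, 13.2]
contact_force: [1.5, 2.6, 0.2]
gripper_width: 0.0096
gripper_force: 10.0
```

Request:
{"api": "move_arm", "payload": {"targets": [[[0, 0.5, 0], [0, 0, 0]], [[0, 1, 0], [0, 0, 0]], [[0, 1.3, 0], [0, 0, 0]], [[0, 1.3, 0], [0, 0, 0]]]}}

```text
time_s: 5.22
tcp_pos: [0.508, -0.0283, 0.079]
eef_rot: [180.0, -0.0, 13.3]
contact_force: [5.3, 0.2, -3.0]
gripper_width: 0.0091
gripper_force: 10.0
```

Request:
{"api": "move_arm", "payload": {"targets": [[[0, 0.4, 0], [0, 0, 0]], [[0, 0.8, 0], [0, 0, 0]], [[0, 0.8, 0], [0, 0, 0]]]}}

```text
time_s: 5.6
tcp_pos: [0.5094, -0.0339, 0.0789]
eef_rot: [-179.8, -0.1, 13.3]
contact_force: [-2.6, 19.3, 2.4]
gripper_width: 0.0111
gripper_force: 10.0
```

Request:
{"api": "move_arm", "payload": {"targets": [[[0, 0.3, 0], [0, 0, 0]], [[0, 0.6, 0], [0, 0, 0]], [[0, 0.6, 0], [0, 0, 0]]]}}

```text
time_s: 5.98
tcp_pos: [0.5107, -0.0394, 0.0789]
eef_rot: [-179.8, -0.1, 13.3]
contact_force: [-2.3, 20.2, 2.5]
gripper_width: 0.0227
gripper_force: 10.0
```

Request:
{"api": "move_arm", "payload": {"targets": [[[0, -0.7, 0], [0, 0, 0]], [[0, -0.7, 0], [0, 0, 0]], [[0, -0.7, 0], [0, 0, 0]], [[0, -0.7, 0], [0, 0, 0]]], "jaw": 3.5}}

```text
time_s: 6.48
tcp_pos: [0.5089, -0.0356, 0.0788]
eef_rot: [180.0, 0.0, 13.3]
contact_force: [0.3, 0.3, 0.4]
gripper_width: 0.0349
gripper_force: 0.0
```

Request:
{"api": "move_arm", "payload": {"targets": [[[0, 0, -5], [0, 0, 0]], [[0, 0, -10], [0, 0, 0]], [[-4, -3, -16], [0, 0, 0]], [[-6, -6, -18], [0, 0, 0]], [[-6, -6, -18], [0, 0, 0]]], "jaw": 4.5}}

```text
time_s: 7.1
tcp_pos: [0.4366, 0.0104, 0.2621]
eef_rot: [-179.9, -0.4, 13.4]
contact_force: [1.4, -0.7, 0.6]
gripper_width: 0.0453
gripper_force: 0.0
```

```bash
python3 - <<'E'
from h import *
print(r.get_state()["tcp_pos"])
for cam in ["wrist","scene","top"]:
    f=cam=="wrist"
    c=viewer.capture(cam)
    if cam!="scene": cv2.imwrite(f"pics/{cam}2.png",c["image"])
    for l,z in [("cover_handle",.0945),("opening",.064),("spoon",.006),("spoon_end",.014)]:
        for q in pinpoint(l,cam)[:1]: print(cam,l,round(q["score"],2),np.round(q["location"]),atz(c,q["location"],z,f).round(4))
    for q in outline_of("spoon",cam)[:1]:
        h=np.array([atz(c,p,.02,f)[:2] for p in np.argwhere(q["mask"])],np.float32);print(cam,q["box"],q["score"],cv2.minAreaRect(h),cv2.boxPoints(cv2.minAreaRect(h)).round(4))
E
```

```text
[0.43657532 0.01044744 0.26205565]
wrist cover_handle 0.87 [146. 391.] [ 0.5098 -0.0321  0.0945]
wrist opening 0.72 [149. 228.] [0.4713 0.1159 0.064 ]
wrist spoon 0.15 [148.  20.] [0.416  0.4541 0.006 ]
wrist spoon_end 0.7 [128. 207.] [0.4848 0.1564 0.014 ]
wrist [204.7, 121.2, 301.6, 143.3] 0.72 ((0.4925455152988434, 0.10596531629562378), (0.022073740139603615, 0.10600237548351288), 10.47525405883789) [[0.4721 0.1561]
 [0.4913 0.0518]
 [0.513  0.0559]
 [0.4938 0.1601]]
scene cover_handle 0.67 [339. 346.] [ 0.4353 -0.0447  0.0945]
scene opening 0.66 [287. 320.] [0.4789 0.1185 0.064 ]
scene spoon 0.16 [318. 385.] [0.5699 0.0471 0.006 ]
scene spoon_end 0.52 [296. 314.] [0.485  0.1551 0.014 ]
scene [305.6, 290.8, 337.3, 315.3] 0.65 ((0.48536184430122375, 0.12550783157348633), (0.02565036155283451, 0.06714077293872833), 8.891718864440918) [[0.4675 0.1567]
 [0.4779 0.0904]
 [0.5032 0.0943]
 [0.4928 0.1607]]
```

View pics/wrist2.png

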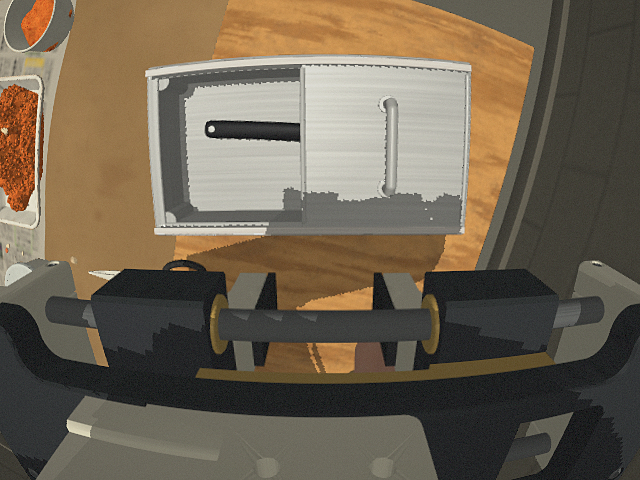

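The cover is fully back, with the bar at pixel (391,146). The spoon handle shows in the opening from (205,128) to (300,131). I turn the tool across the handle next.

```bash
python3 - <<'E'
from h import *
s=r.get_state();print(s["joints"])
goto([.490,.1235,.17],R.from_euler("xyz",[180,0,-79.6],degrees=True))
c=viewer.capture("wrist");o,_=ray(c,240,320)
R0=R.from_euler("xyz",s["eef_rot"],degrees=True);print("cam in tool",R0.inv().apply(o-np.array(s["tcp_pos"])))
E
```

```text
[ 2.72634249e+01 -3.97442740e+00 -2.44273529e+01 -6.84761183e-05
 -6.95425037e+01  7.60431990e+01]
shift [ 7.79 -9.88  8.89] rot [-0.    -0.     1.622] rows 8.7
cam in tool [ 0.07455838 -0.00032523 -0.15755196]
```

Request:
{"api": "move_arm", "payload": {"targets": [[[7.8, -9.9, 0], [0, 0, 1.62]], [[7.8, -9.9, 0], [0, 0, 1.62]], [[7.8, -9.9, 0], [0, 0, 1.62]], [[7.8, -9.9, 0], [0, 0, 1.62]], [[7.8, -9.9, 0], [0, 0, 1.62]]], "jaw": 4.5}}

```text
time_s: 8.68
tcp_pos: [0.4901, 0.124, 0.2587]
eef_rot: [180.0, 0.0, -40.7]
contact_force: [-0.6, -1.0, -0.4]
gripper_width: 0.0449
gripper_force: 0.0
```

```bash
python3 - <<'E'
from h import *
goto([.490,.1235,.15],R.from_euler("xyz",[180,0,-79.6],degrees=True))
E
```

```text
shift [ 0.03  0.04 10.87] rot [ 0.    -0.     0.679] rows 3.6
```

Request:
{"api": "move_arm", "payload": {"targets": [[[0, 0, 4], [0, 0, 0.68]], [[0, 0, 8], [0, 0, 0.68]], [[0, 0, 10.9], [0, 0, 0.68]], [[0, 0, 10.9], [0, 0, 0.68]], [[0, 0, 10.9], [0, 0, 0.68]]]}}

```text
time_s: 9.3
tcp_pos: [0.4901, 0.1237, 0.1497]
eef_rot: [180.0, -0.0, -79.3]
contact_force: [0.8, -0.6, 0.8]
gripper_width: 0.0445
gripper_force: 0.0
```

```bash
python3 - <<'E'
from h import *
ims=[]
for cam in ["wrist","scene","top"]:
    f=cam=="wrist"
    c=viewer.capture(cam);ims.append(c["image"])
    for l,z in [("opening",.064),("spoon_end",.014)]:
        for q in pinpoint(l,cam)[:1]: print(cam,l,round(q["score"],2),np.round(q["location"]),atz(c,q["location"],z,f).round(4))
    for q in outline_of("spoon",cam)[:1]:
        h=np.array([atz(c,p,.02,f)[:2] for p in np.argwhere(q["mask"])],np.float32);print(cam,q["box"],q["score"],cv2.boxPoints(cv2.minAreaRect(h)).round(4))
cv2.imwrite("pics/w3.png",ims[0]);cv2.imwrite("pics/s3.png",cv2.resize(ims[1][200:420,200:500],None,fx=2.5,fy=2.5))
goto([.490,.1235,.0135],R.from_euler("xyz",[180,0,-79.6],degrees=True))
E
```

```text
wrist opening 0.63 [232. 350.] [0.4739 0.1166 0.064 ]
wrist spoon_end 0.62 [261. 326.] [0.4821 0.1582 0.014 ]
wrist [312.8, 129.8, 344.5, 264.6] 0.61 [[0.4732 0.1555]
 [0.4909 0.0476]
 [0.5114 0.0509]
 [0.4937 0.1588]]
scene opening 0.71 [288. 318.] [0.4745 0.1178 0.064 ]
scene spoon_end 0.67 [294. 313.] [0.4854 0.1614 0.014 ]
scene [307.8, 290.5, 338.8, 316.9] 0.84 [[0.4677 0.1555]
 [0.4779 0.0905]
 [0.5032 0.0944]
 [0.493  0.1595]]
top opening 0.59 [261. 363.] [0.4732 0.1143 0.064 ]
shift [2.000e-02 1.000e-02 1.364e+01] rot [-0.     0.     0.005] rows 2.2
```

View pics/w3.png

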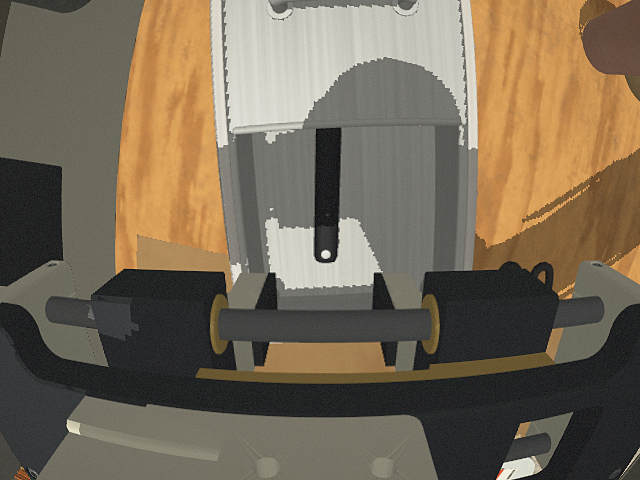

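View pics/s3.png

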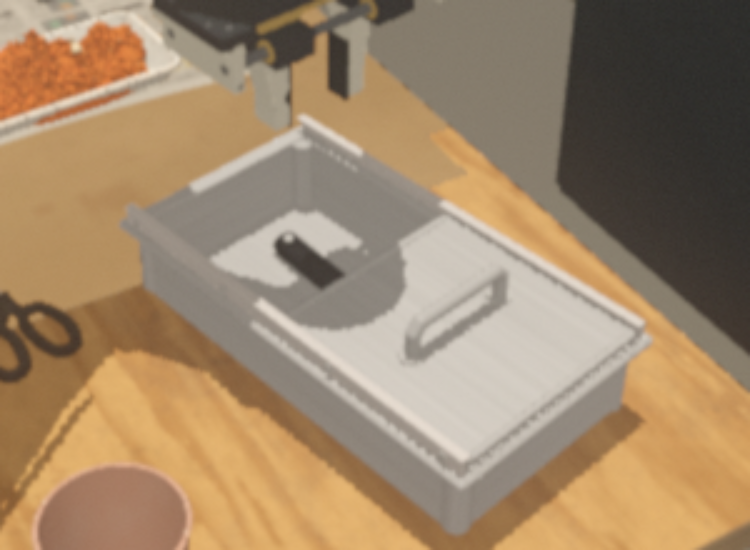

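Request:
{"api": "move_arm", "payload": {"targets": [[[0, 0, 4], [0, 0, 0.005]], [[0, 0, 8], [0, 0, 0.005]], [[0, 0, 11], [0, 0, 0.005]], [[0, 0, 12.5], [0, 0, 0.005]], [[0, 0, 12.5], [0, 0, 0.005]]]}}

```text
time_s: 10.52
tcp_pos: [0.4898, 0.1234, 0.0243]
eef_rot: [179.9, -0.0, -79.6]
contact_force: [-0.0, -0.0, 0.3]
gripper_width: 0.045
gripper_force: 0.0
```

Request:
{"api": "move_arm", "payload": {"targets": [[[0, 0, 0.4], [0, 0, 0]], [[0, 0, 0.8], [0, 0, 0]], [[0, 0, 1.1], [0, 0, 0]], [[0, 0, 1.1], [0, 0, 0]]]}}

```text
time_s: 11.02
tcp_pos: [0.49, 0.1236, 0.0139]
eef_rot: [-180.0, 0.0, -79.6]
contact_force: [0.9, -0.0, 0.7]
gripper_width: 0.0449
gripper_force: 0.0
```

Request:
{"api": "move_arm", "payload": {"targets": [[[0, 0, 0.1], [0, 0, 0]], [[0, 0, 0.1], [0, 0, 0]], [[0, 0, 0.1], [0, 0, 0]], [[0, 0, 0.1], [0, 0, 0]], [[0, 0, 0.1], [0, 0, 0]]], "jaw": 1, "squeeze": 45}}

```text
time_s: 11.65
tcp_pos: [0.49, 0.1236, 0.0129]
eef_rot: [180.0, -0.0, -79.6]
contact_force: [-0.9, 0.3, 1.1]
gripper_width: 0.019
gripper_force: 44.9
```

Request:
{"api": "move_arm", "payload": {"targets": [[[0.05, 0, -0.8], [0, -0.035, 0]], [[0.1, 0, -1.7], [0, -0.07, 0]], [[0.15, 0, -2.5], [0, -0.105, 0]], [[0.15, 0, -2.5], [0, -0.105, 0]]]}}

```text
time_s: 12.15
tcp_pos: [0.4909, 0.122, 0.0383]
eef_rot: [-179.9, 6.0, -79.7]
contact_force: [0.3, 0.2, -1.3]
gripper_width: 0.0193
gripper_force: 44.9
```

```bash
python3 - <<'E'
from h import *
s=r.get_state();print(s["contact_force"],s["moment"],s["gripper_width"],s["joints"])
c=viewer.capture("scene");cv2.imwrite("pics/s4.png",cv2.resize(c["image"][200:420,200:500],None,fx=2.5,fy=2.5))
E
```

```text
[ 0.27025928  0.20250576 -1.30617955] [-0.19998298 -0.13037665  0.00512638] 0.019265736016178595 [ 31.52424528  16.8429966  -30.48751957  -8.61261243 -40.72645817
 -14.79932943]
```

View pics/s4.png

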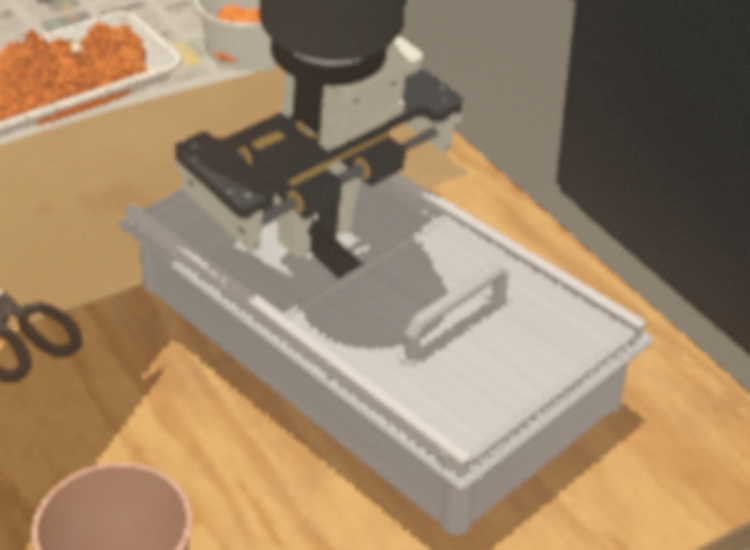

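The spoon hangs free: the force reads about 1.3 N, roughly its weight, and the picture shows the handle between the fingers. I carry on along the tilting path.

Request:
{"api": "move_arm", "payload": {"targets": [[[-0.5, 0, -1.0], [0, -0.044, 0]], [[-1.0, 0, -2.0], [0, -0.087, 0]], [[-2.6, 0, -2.8], [0, -0.13, 0]], [[-4.2, 0, -3.65], [0, -0.175, 0]], [[-4.2, 0, -3.65], [0, -0.175, 0]]]}}

```text
time_s: 12.82
tcp_pos: [0.4838, 0.1596, 0.0786]
eef_rot: [-180.0, 16.0, -79.6]
contact_force: [0.4, -0.4, -1.4]
gripper_width: 0.0195
gripper_force: 44.9
```

Request:
{"api": "move_arm", "payload": {"targets": [[[-2.0, 0, -1.1], [0, -0.08, 0]], [[-4.0, 0, -2.2], [0, -0.157, 0]], [[-7.0, 0, -2.7], [0, -0.157, 0]], [[-10.0, 0, -3.2], [0, -0.157, 0]], [[-10.0, 0, -3.2], [0, -0.157, 0]]]}}

```text
time_s: 13.45
tcp_pos: [0.4675, 0.2462, 0.137]
eef_rot: [-180.0, 25.0, -79.5]
contact_force: [-0.1, 0.5, -1.7]
gripper_width: 0.0192
gripper_force: 44.9
```

Request:
{"api": "move_arm", "payload": {"targets": [[[-4, 0, 0], [0, 0, 0]], [[-8, 0, 0], [0, 0, 0]], [[-9.9, 0, -4.1], [0, 0, 0]], [[-11.8, 0, -8.2], [0, 0, 0]], [[-11.8, 0, -8.2], [0, 0, 0]]]}}

```text
time_s: 14.08
tcp_pos: [0.4563, 0.3165, 0.2641]
eef_rot: [-179.7, 25.1, -79.5]
contact_force: [0.3, -0.3, -1.9]
gripper_width: 0.0193
gripper_force: 45.0
```

Request:
{"api": "move_arm", "payload": {"targets": [[[0, 0, 0], [0, 0, 0]], [[0, 0, 0], [0, 0, 0]], [[0, 0, 0], [0, 0, 0]], [[0, 0, 0], [0, 0, 0]]]}}

```text
time_s: 14.58
tcp_pos: [0.4547, 0.3162, 0.2605]
eef_rot: [179.9, 25.0, -79.7]
contact_force: [0.0, 0.0, -1.6]
gripper_width: 0.0192
gripper_force: 45.0
```

```bash
python3 - <<'E'
from h import *
s=r.get_state();print(s["tcp_pos"],s["eef_rot"],s["qd"],s["gripper_width"])
L={}
for cam in ["top","scene"]:
    c=viewer.capture(cam)
    if cam=="scene": cv2.imwrite("pics/s5.png",c["image"])
    for l in ["spoon_end","spoon_tip","cover_handle","tub_roe","foam_tray"]:
        for q in pinpoint(l,cam)[:1]:
            L.setdefault(l,[]).append(ray(c,*q["location"])); print(cam,l,round(q["score"],2),atz(c,q["location"],.0945 if l[0]=="c" else 0).round(3))
for l,v in L.items():
    if len(v)==2 and l[0]=="s":
        (a,d),(b,e)=v;t=np.linalg.lstsq(np.c_[d,-e],b-a,rcond=None)[0];print(l,a+d*t[0],b+e*t[1])
E
```

```text
[0.45472185 0.31622047 0.26052085] [179.93886503  25.00539215 -79.66340302] [-0.03103988 -0.25343385  0.19333841 -0.0553753  -0.10862358  0.01040985] 0.019151896632005058
top spoon_tip 0.93 [0.524 0.1   0.   ]
top cover_handle 0.88 [ 0.5   -0.025  0.095]
scene spoon_end 0.91 [0.675 0.973 0.   ]
scene spoon_tip 0.92 [0.621 0.359 0.   ]
scene cover_handle 0.65 [ 0.509 -0.031  0.095]
scene tub_roe 0.92 [0.596 0.432 0.   ]
scene foam_tray 0.78 [0.408 0.447 0.   ]
spoon_tip [0.48903327 0.11709145 0.17697494] [0.48908859 0.11707079 0.17698776]
```

View pics/s5.png

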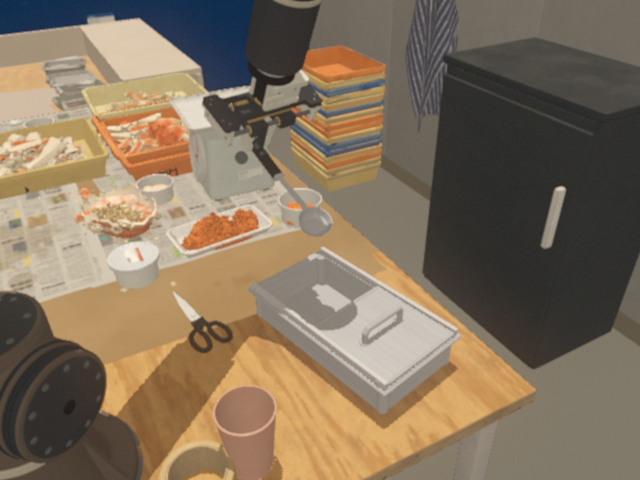

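The spoon is clear of the pan. Its tip, at pixel (316,220), is about 177 mm above the bench, the cover is still fully back, and the tray and tub are where they were.

```bash
python3 -c "
from plant import r
print(r.close_job())"
```

```text
the job is handed in; nothing more can be done
None
```

The job is handed in with the cover slid right back and the spoon held still in the gripper, tilted over the opening with its lowest end about 11 cm above the rim; there was no sign of it touching the pan on the way out, and the roe tray and tub stayed where they were.

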